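# Break the folding stay and shut the tool chest lid

### The arm

A 6-joint arm with a two-finger parallel gripper is mounted at the origin on the work surface; the furniture and walls round the work are solid. World frame = base frame: x ahead of the robot, y to its left, z up, the work surface at z = 0. Lengths are in m, angles in rad, forces in N, time in s.
With the tool pointing down it reaches from about 0.425 to 0.95 m from the base axis. Payload 3.5 kg.
Tool frame: the origin (TCP) lies between the finger pads; the fingertips stand 11 mm ahead of it and the grasp point (between the pads) lies 8 mm behind it; z points along the fingers, y is the line along which they close (so a half turn about z gives the same grasp; the last joint's range is limited). The gripper opens to 85 mm and grips with 20 to 120 N. Pads are 22 mm wide; open, the fingers measure 114 mm over their backs; the gripper's body (76 mm by 85 mm) begins 54 mm behind the grasp point. The pads swing forward as they close: fully open they stand 13 mm farther back than shut.
Start: joints at [-1.372, 0.286, 1.577, -0, 1.279, -0.15], TCP at [0.231, -0.634, 0.204] pointing down, gripper open.
Joint ranges: [-2.77, 2.77], [-0.9, 2.22], [0.21, 2.48], [-1.53, 4.67], [0.24, 2.81], [-2.84, 2.84]. Speed limits (rad/s): [2.79, 2.79, 3.14, 3.14, 3.14, 3.14].

### API

Orientations are given as a rotation vector (axis times angle).
In Python, from cell import robot gives the robot as it stands. The module is installed in compiled form; this text tells all that it offers.
- The arm moves only by the tool play_rows, never from a script. Its argument "targets" is a list of rows, each an object with "dp": the shift along the tool's x, y, z in cm, a list of three; "rot": the turn, a rotation vector about the tool's x, y, z in degrees, a list of three; "fingers": the opening in per cent of the stroke, from 0 (shut) to 100 (fully open). In form: [{"dp": [dx, dy, dz], "rot": [ax, ay, az], "fingers": fingers}, ...]. A call has 1 to 20 rows; each row shifts and turns the commanded pose from where the row before left it, along the tool's axes as they then stand; what a row does not reach is not made up. A row lasts 1/8 s, in which the tool goes at most 62.5 mm and 10.7 degrees, less where a joint would pass 70% of its speed; a pose out of reach is approached as far as the arm can. A call is refused whole if a number of a shift passes 6.25 or a number of a turn 10.7, either way. A call with a gripper value outside its range is refused whole. The fingers move at their own pace and stop on an object; "force" is the grip in N (left out, the last holds). Time passes only in rows, so rows that do not move let the fingers close. It gives the time, the measured TCP pose, the force and the opening at its end, in the units of the state.
- robot.get_obs(): the state, without advancing time (a new reading comes with each control period).
- robot.grab_frame(name): name is "scene" or "top" or "wrist"; returns a dict with "pixels" (420x560x3 uint8, blue, green, red), "fx", "fy", "cx", "cy" (pixels), "position" and "rotation" of the camera in the world. Camera axes: x right, y up, looking along -z (the intrinsics and any distortion apply to the point x, -y, -z); pixel columns grow to the right and rows downward; lengths in m; the calibration is good to about 2 mm. A picture is of the moment at which its call begins. There is no depth.
- robot.sign_off(): hands the job in, once; it reports no verdict.
The state is a dict: "time_s": time; "q": joint angles; "dq": joint speeds; "joint_efforts": joint torques, N m; "tcp_pos": TCP position; "tcp_rot": TCP orientation; "ft_force": force on the tool from outside, world axes, zero at the start; "wrist_torque": the same for the moment, N m; "width": opening from 0.0 (shut) to 1.0 (fully open).
Only numpy, scipy, OpenCV 4.12 (cv2) and the standard library are available. Lean on these libraries where they do the work, as an engineer would, in place of code of your own. Each camera call takes 0.05 s, during which the arm holds its last target. There are 200 camera calls.

### The job

The lid of the small plywood chest is propped open by a folding steel stay whose knee is locked just past straight. Break the stay by pressing its orange knee button down, then lower the lid until it lies fully shut on the chest.

Things in the scene. Friction and masses are not known exactly. Their poses are not given: they have to be found in the camera images.
- chest: small open plywood chest, fixed, 200 (x) x 140 (y) mm, 115 mm high without its lid, walls 10 mm; in the carcass's far bay (bay walls 100 mm high) or on the bench just right of the carcass. Origin: centre of its underside; x points from its front to its hinge side, y along the hinge, z up. Lid hinge axis: along y at x = 100, z = 115 mm; stay's front pivot: x = -80, y = 36, z = 103 mm
- chest_lid (a joint): turn of the lid, rad: 0 propped open (80 deg), grows as it is lowered, 1.396 shut. Brown board 12 mm thick, 144 wide; its underside lies in the plane of the hinge axis, its free edge 202 mm from the axis, 315 mm up at the start. It swings towards the chest's -x. A stiff hinge holds it where it is left: push it all the way, about 3 N near the edge. It cannot go down while the stay is locked
- stay_button (a point): centre of the orange button on the stay's knee: a roller 22 mm thick, 24 mm long, along the chest's y, above the opening. The stay is two flat steel bars, 14 x 3 mm, sloping up about 30 deg from a pivot on the side wall at the chest's front (68 mm from the button) to the lid's underside. Pressed down, the button swings about that front pivot; later it folds down into the chest
- stay_knee (a joint): bend of the stay's knee, rad: 0 locked, slightly past straight; grows as the button is pressed down. Down by 25 mm is about 0.65 rad: the knee is then broken and stays so; it folds on by itself as the lid is lowered, to about 2 with the lid shut. Pressing takes a few N; the lid leans in by some 5 deg meanwhile

How it is judged:
On the way:
1. the stay's knee is broken while the lid still stands open (value of joint stay_knee above 0.3 rad and value of joint chest_lid below 0.6 rad), for 0.1 s.
At the end, for the whole second after the job is handed in: the lid lies shut on the chest, at rest, within 4 degrees of fully shut (about 14 mm at its free edge) (value of joint chest_lid above 1.326 rad and velocity of joint chest_lid between -0.05 and 0.05 rad/s); the robot touches nothing.
It also fails if it takes over 48 s, if anything falls off the work surface, if the arm or the gripper's body presses on something with over 40 N, if the wrist force passes 120 N, or if a joint passes its speed limit or range.

## Working session

There is one attempt and no reset: what is moved stays moved. The work goes in short steps, Python scripts to look and compute and a tool call to move; the robot and the scene stay as the last step left them, time stands still between calls to the robot, and variables do not carry over. Pictures are saved under pics/ and viewed, on a budget of 10 in all, crops included, one or two more only if the job needs it, and the job is handed in when it is done.

Besides the shell and the picture viewer there is one more tool, called after "Request:" by a JSON object that holds its "fn" and its "kwargs", one argument or row to a line. play_rows: Moves the arm, as the interface text tells. Its arguments: {"type":"object","properties":{"targets":{"type":"array","items":{"type":"object","properties":{"dp":{"type":"array","items":{"type":"number"}},"rot":{"type":"array","items":{"type":"number"}},"fingers":{"type":"number"}}}},"force":{"type":"number"}},"required":["targets"]}

```bash
mkdir -p pics; python3 - <<'E'
from cell import robot
import cv2,pickle,numpy as np
o=robot.get_obs();print(o)
F={}
for n in("scene","top"):
    f=robot.grab_frame(n);F[n]=f;cv2.imwrite(f"pics/{n}0.png",f["pixels"]);print(n,f["fx"],f["fy"],f["cx"],f["cy"],f["position"],np.array(f["rotation"]).round(3).tolist(),[k for k in f])
pickle.dump(F,open("f0.pkl","wb"))
E
```

```text
{'time_s': 0.0, 'q': array([-1.37201881e+00,  2.87205497e-01,  1.57821240e+00, -3.82985381e-05,
        1.27862020e+00, -1.49972844e-01]), 'dq': array([ 0.00054678,  0.0007813 , -0.00018902,  0.0010499 ,  0.00139018,
       -0.0003945 ]), 'joint_efforts': array([ 1.10784302e-03, -4.05970824e+01, -2.92628145e+01, -2.71197827e-06,
        5.73693032e-03,  5.24442058e-06]), 'tcp_pos': array([ 0.23054986, -0.6336128 ,  0.20220155]), 'tcp_rot': array([-3.09154103e+00, -5.44636927e-01,  1.51181234e-04]), 'ft_force': array([-0.09846385,  0.41563898, -0.42115358]), 'wrist_torque': array([-0.02473578, -0.02440945, -0.03193999]), 'width': 0.9930917103224374}
scene 485.08884897376447 485.08884897376447 284.5415747188006 208.6577844262095 [ 0.29492375 -0.36512569  0.7202318 ] [0.693, -0.231, -0.569] ['pixels', 'fx', 'fy', 'cx', 'cy', 'position', 'rotation']
top 432.89818488162337 432.89818488162337 281.9008325939191 218.5176600243919 [0.47220042 0.08797302 0.946126  ] [0.13, -0.086, -1.582] ['pixels', 'fx', 'fy', 'cx', 'cy', 'position', 'rotation']
```

View pics/scene0.png

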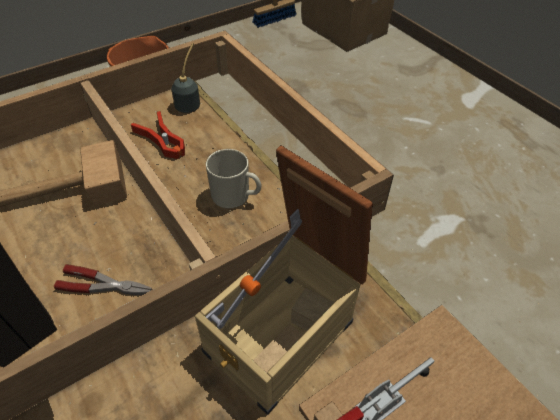

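View pics/top0.png

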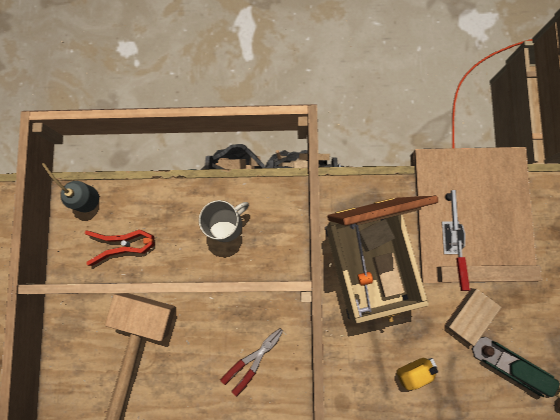

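Scene view: the lid stands open at (325,215), the orange button is at (251,285), and the chest is on the bench right of the carcass. Top view: the button is at (365,279), and the front rim runs roughly from (350,326) to (427,302).

```bash
cat > h.py <<'E'
import numpy as np,cv2,pickle
from scipy.spatial.transform import Rotation as R
def ray(f,u,v):
    d=R.from_rotvec(f["rotation"]).as_matrix()@np.array([(u-f["cx"])/f["fx"],-(v-f["cy"])/f["fy"],-1]) if np.array(f["rotation"]).shape==(3,) else np.array(f["rotation"])@np.array([(u-f["cx"])/f["fx"],-(v-f["cy"])/f["fy"],-1])
    return np.array(f["position"]),d/np.linalg.norm(d)
def onz(f,u,v,z):
    p,d=ray(f,u,v);return p+d*(z-p[2])/d[2]
def cross(a,b):
    (p,d),(q,e)=a,b
    s=np.linalg.lstsq(np.c_[d,-e],q-p,rcond=None)[0]
    A=p+s[0]*d;B=q+s[1]*e
    return (A+B)/2,np.linalg.norm(A-B)
def proj(f,P):
    c=R.from_rotvec(f["rotation"]).as_matrix().T@(np.array(P)-f["position"])
    return f["cx"]-f["fx"]*c[0]/c[2],f["cy"]+f["fy"]*c[1]/c[2]
def orange(f,box):
    hsv=cv2.cvtColor(f["pixels"],cv2.COLOR_BGR2HSV)
    m=cv2.inRange(hsv,(3,190,150),(14,255,255))
    n,l,s,c=cv2.connectedComponentsWithStats(m)
    return [(s[i].tolist(),c[i].round(1).tolist()) for i in range(1,n) if s[i,4]>30 and box[0]<c[i][0]<box[1] and box[2]<c[i][1]<box[3]]
E
python3 - <<'E'
from h import *
F=pickle.load(open("f0.pkl","rb"))
a=orange(F["scene"],(200,320,240,330));b=orange(F["top"],(330,400,240,310));print(a,b)
if a and b: print(cross(ray(F["scene"],*a[0][1]),ray(F["top"],*b[0][1])))
for p in [(350,326),(427,302)]: print(onz(F["top"],*p,.115))
# crops
t=cv2.resize(F["top"]["pixels"][180:340,310:450],None,fx=4,fy=3.7,interpolation=cv2.INTER_CUBIC)
t=cv2.resize(F["top"]["pixels"][180:330,310:450],None,fx=4,fy=4,interpolation=cv2.INTER_CUBIC)
cv2.imwrite("pics/topcrop.png",t)
E
```

```text
[([242, 276, 17, 14, 136], [249.8, 282.2])] [([358, 272, 15, 12, 108], [365.2, 277.9])]
(array([ 0.47110753, -0.04041444,  0.14586208]), np.float64(0.001063830107605566))
[ 0.3830139 -0.0139572  0.115    ]
[ 0.42553264 -0.15888761  0.115     ]
```

View pics/topcrop.png

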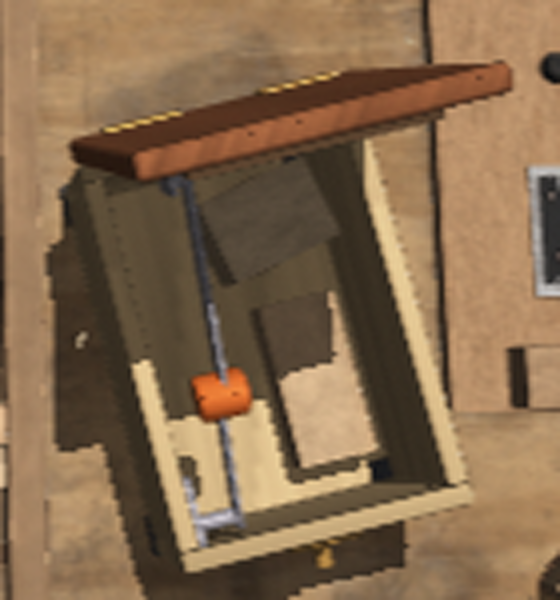

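The crop shows the front rim's outer corners at (187,567) and (471,494), which are full-image (356.7,321.7) and (427.7,303.4). The button is at (222,393).

```bash
cat >> h.py <<'E'
E
python3 - <<'E'
from h import *
F=pickle.load(open("f0.pkl","rb"));f=F["top"]
B=cross(ray(F["scene"],249.8,282.2),ray(f,365.2,277.9))[0]
L=onz(f,356.5,321.5,.115);Rr=onz(f,427.5,303.2,.115)
y=(L-Rr);print(L,Rr,np.linalg.norm(y));y/=np.linalg.norm(y);x=np.cross(y,[0,0,1])
yaw=np.arctan2(x[1],x[0]);print("yaw",np.degrees(yaw))
c=(L+Rr)/2+.1*x; c[2]=0;print("center",c)
T=lambda p:c+p[0]*x+p[1]*y+np.array([0,0,p[2]])
d=B-c;print("button chest frame",d@x,d@y,d[2],"front pivot dist",np.linalg.norm([d@x+.08,d[2]-.103]))
for n,p in dict(fl=(-.1,.07,.115),fr=(-.1,-.07,.115),bl=(.1,.07,.115),br=(.1,-.07,.115),but=(d@x,d@y,d[2])).items():
    print(n,T(p),proj(F["top"],T(p)),proj(F["scene"],T(p)))
th=np.radians(80)
for s in(.072,-.072):
    P=T((.1-.202*np.cos(th),s,.115+.202*np.sin(th)));print("lid",P,proj(F["top"],P),proj(F["scene"],P))
E
```

```text
[ 0.39110766 -0.02632573  0.115     ] [ 0.42331766 -0.15968697  0.115     ] 0.13719586529790748
yaw 13.578291461449213
center [ 0.50441766 -0.06952897  0.        ]
button chest frame -0.02554378398638843 0.03612112931666235 0.14586208310184828 front pivot dist 0.06930106514586103
fl [ 0.39077849 -0.02496285  0.115     ] (np.float64(355.77368362675145), np.float64(321.6872054877528)) (np.float64(195.91201295903892), np.float64(313.7793614893707))
fr [ 0.42364683 -0.16104985  0.115     ] (np.float64(428.22484738052873), np.float64(303.01317313994826)) (np.float64(269.41155045572344), np.float64(380.66197102287015))
bl [0.58518849 0.02199192 0.115     ] (np.float64(327.80627136343554), np.float64(218.99593863137713)) (np.float64(291.1637018610914), np.float64(231.09267251643865))
br [ 0.61805683 -0.11409509  0.115     ] (np.float64(397.8638041433525), np.float64(201.0474206760274)) (np.float64(362.4682512034767), np.float64(281.62441902167177))
but [ 0.47110753 -0.04041444  0.14586208] (np.float64(365.0935716353976), np.float64(278.17234381796214)) (np.float64(250.17760877256478), np.float64(282.12523976106803))
lid [0.55062241 0.01570087 0.31393117] (np.float64(343.0390990314742), np.float64(223.83802000441258)) (np.float64(275.66111972066875), np.float64(147.18203260035222))
lid [ 0.58442985 -0.12427433  0.31393117] (np.float64(437.9628182326951), np.float64(199.5071567971897)) (np.float64(369.80296201890013), np.float64(205.58508454449338))
```

Request:
{"fn": "play_rows", "kwargs": {
  "targets": [
    {"dp":[0,0,-2],"rot":[0,0,3.2],"fingers":0},
    {"dp":[1.5,-2,-2],"rot":[0,0,3.2],"fingers":0},
    {"dp":[2.5,-3.5,0],"rot":[0,0,0],"fingers":0},
    {"dp":[2.5,-3.5,0],"rot":[0,0,0],"fingers":0},
    {"dp":[2.5,-3.5,0],"rot":[0,0,0],"fingers":0},
    {"dp":[2.5,-3.5,0],"rot":[0,0,0],"fingers":0},
    {"dp":[2.5,-3.5,0],"rot":[0,0,0],"fingers":0},
    {"dp":[2.5,-3.5,0],"rot":[0,0,0],"fingers":0},
    {"dp":[2.5,-3.5,0],"rot":[0,0,0],"fingers":0},
    {"dp":[2.5,-3.5,0],"rot":[0,0,0],"fingers":0},
    {"dp":[2.5,-3.5,0],"rot":[0,0,0],"fingers":0},
    {"dp":[2.5,-3.5,0],"rot":[0,0,0],"fingers":0},
    {"dp":[2.5,-3.5,0],"rot":[0,0,0],"fingers":0},
    {"dp":[2.5,-3.5,0],"rot":[0,0,0],"fingers":0},
    {"dp":[2.5,-3.5,0],"rot":[0,0,0],"fingers":0},
    {"dp":[2.5,-3.5,0],"rot":[0,0,0],"fingers":0},
    {"dp":[0,0,0],"rot":[0,0,0],"fingers":0},
    {"dp":[0,0,0],"rot":[0,0,0],"fingers":0}
  ]
}}

```text
time_s: 2.35
tcp_pos: [0.4641, -0.0525, 0.2432]
tcp_rot: [3.119, 0.372, -0.002]
ft_force: [0.4, 0.4, -0.7]
width: 0.001
```

```bash
cat >> h.py <<'E'
C=np.array([.50442,-.06953,0]);YAW=np.radians(13.58)
M=np.array([[np.cos(YAW),np.sin(YAW),0],[-np.sin(YAW),np.cos(YAW),0],[0,0,1]])
def state():
    from cell import robot
    o=robot.get_obs();A=R.from_rotvec(o["tcp_rot"]).as_matrix()
    print(o["time_s"],"chest tcp",(M@(o["tcp_pos"]-C)).round(4),"toolx",(M@A[:,0]).round(3),"toolz",A[:,2].round(3),"F",o["ft_force"].round(1),"w",round(o["width"],2),o["q"].round(2))
E
python3 - <<'E'
from h import *
from cell import robot
state()
f=robot.grab_frame("scene");cv2.imwrite("pics/s1.png",cv2.resize(f["pixels"][60:400,140:500],None,fx=1.6,fy=1.6))
E
```

```text
2.35 chest tcp [-0.0352  0.0261  0.2432] toolx [ 1.     0.001 -0.001] toolz [-0.001 -0.    -1.   ] F [ 0.4  0.4 -0.7] w 0.0 [-0.33 -0.22  2.02 -0.    1.34  1.  ]
```

View pics/s1.png

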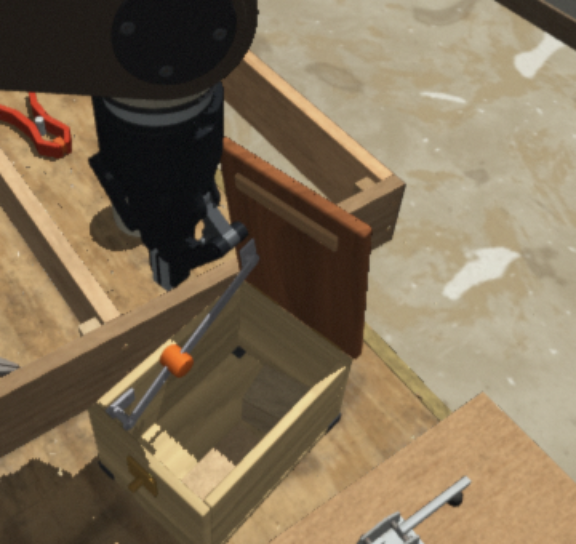

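The arm is above the chest, with the closed fingers clear of the lid and the stay untouched.

Request:
{"fn": "play_rows", "kwargs": {
  "targets": [
    {"dp":[0.6,-0.5,2],"rot":[0,0,0],"fingers":0},
    {"dp":[0.7,-0.5,2.5],"rot":[0,0,0],"fingers":0},
    {"dp":[0,0,1.5],"rot":[0,0,0],"fingers":0},
    {"dp":[0,0,0.5],"rot":[0,0,0],"fingers":0},
    {"dp":[0,0,0.5],"rot":[0,0,0],"fingers":0},
    {"dp":[0,0,0.4],"rot":[0,0,0],"fingers":0},
    {"dp":[0,0,0.4],"rot":[0,0,0],"fingers":0},
    {"dp":[0,0,0],"rot":[0,0,0],"fingers":0}
  ]
}}

```text
time_s: 3.4
tcp_pos: [0.4746, -0.0395, 0.1654]
tcp_rot: [-3.119, -0.372, 0.001]
ft_force: [0.3, -0.5, -0.6]
width: 0.002
```

```bash
python3 -c "
from h import *
state()"
```

```text
3.4 chest tcp [-0.022   0.0362  0.1654] toolx [ 1.  0. -0.] toolz [-0.  0. -1.] F [ 0.3 -0.5 -0.6] w 0.0 [-0.3  -0.13  2.09 -0.    1.18  1.04]
```

Request:
{"fn": "play_rows", "kwargs": {
  "targets": [
    {"dp":[0,0,0.4],"rot":[0,0,0],"fingers":0},
    {"dp":[0.1,0,0.4],"rot":[0,0,0],"fingers":0},
    {"dp":[0.1,0,0.4],"rot":[0,0,0],"fingers":0},
    {"dp":[0,0,0],"rot":[0,0,0],"fingers":0}
  ]
}}

```text
time_s: 3.9
tcp_pos: [0.4764, -0.039, 0.1531]
tcp_rot: [-3.119, -0.372, 0.002]
ft_force: [-0.2, 0.2, 0.1]
width: -0.002
```

```bash
python3 - <<'E'
from h import *
from cell import robot
state()
f=robot.grab_frame("scene");cv2.imwrite("pics/s2.png",cv2.resize(f["pixels"][60:400,140:500],None,fx=1.6,fy=1.6))
E
```

```text
3.9 chest tcp [-0.0201  0.0363  0.1531] toolx [ 1.     0.    -0.001] toolz [-0.001  0.    -1.   ] F [-0.2  0.2  0.1] w -0.0 [-0.29 -0.11  2.1   0.    1.15  1.04]
```

View pics/s2.png

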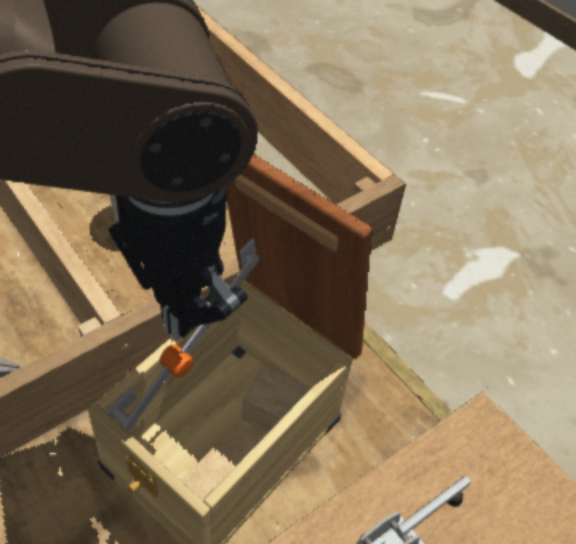

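The fingertips are at (180,335) in the crop, just above or at the button at (177,358). The stay is still straight.

```bash
python3 - <<'E'
from h import *
from cell import robot
for n,s in(("scene",(200,320,240,330)),("top",(330,400,240,310))):
    f=robot.grab_frame(n);print(n,orange(f,s))
    for z in(.0,.0110): print("tip",proj(f,M.T@np.array([-.0201,.0363,.1531-z])+C))
    for p in([-.0255,.036,.146],[-.021,.036,.137],[-.021,.036,.148],[-.021,.048,.137],[-.021,.024,.137]): print(p,proj(f,M.T@np.array(p)+C))
E
```

```text
scene [([249, 281, 11, 11, 54], [254.1, 285.2])]
tip (np.float64(252.6653928386893), np.float64(276.7284887202062))
tip (np.float64(252.92496700635775), np.float64(281.0793448688706))
[-0.0255, 0.036, 0.146] (np.float64(250.2600033344971), np.float64(282.1020880802872))
[-0.021, 0.036, 0.137] (np.float64(252.74714180188388), np.float64(283.5857040134547))
[-0.021, 0.036, 0.148] (np.float64(252.48664007615815), np.float64(279.28659966482167))
[-0.021, 0.048, 0.137] (np.float64(246.69474179283145), np.float64(278.6959225953382))
[-0.021, 0.024, 0.137] (np.float64(258.89217623434314), np.float64(288.55032550849523))
top []
tip (np.float64(364.82139579779846), np.float64(275.24695302946515))
tip (np.float64(363.8571821355752), np.float64(275.29059550637703))
[-0.0255, 0.036, 0.146] (np.float64(365.16463231158156), np.float64(278.1314104993978))
[-0.021, 0.036, 0.137] (np.float64(363.70965452751386), np.float64(275.7470270039349))
[-0.021, 0.036, 0.148] (np.float64(364.66579454580994), np.float64(275.7099721716008))
[-0.021, 0.048, 0.137] (np.float64(357.4114129304106), np.float64(277.36667974403184))
[-0.021, 0.024, 0.137] (np.float64(370.0067762806463), np.float64(274.12766224236776))
```

Request:
{"fn": "play_rows", "kwargs": {
  "targets": [
    {"dp":[0,0,0.4],"rot":[0,0,0],"fingers":0},
    {"dp":[0.1,0,0.4],"rot":[0,0,0],"fingers":0},
    {"dp":[0,0,0],"rot":[0,0,0],"fingers":0}
  ]
}}

```text
time_s: 4.42
tcp_pos: [0.4773, -0.0387, 0.145]
tcp_rot: [-3.119, -0.372, 0.002]
ft_force: [-0.2, 0.5, -0.2]
width: 0.0
```

```bash
python3 - <<'E'
from h import *
from cell import robot
state();f=robot.grab_frame("scene");print(orange(f,(200,320,240,360)))
E
```

```text
4.425 chest tcp [-0.0191  0.0363  0.145 ] toolx [ 1.     0.    -0.001] toolz [-0.001  0.    -1.   ] F [-0.2  0.5 -0.2] w 0.0 [-0.29 -0.1   2.1   0.    1.14  1.04]
[([251, 281, 9, 11, 38], [255.0, 285.1])]
```

```bash
python3 - <<'E'
from h import *
from cell import robot
f=robot.grab_frame("scene");a=cv2.resize(f["pixels"][220:330,200:300],None,fx=4,fy=4,interpolation=cv2.INTER_CUBIC)
f=robot.grab_frame("wrist");b=cv2.resize(f["pixels"],(400,300))
o=np.zeros((440,800,3),np.uint8);o[:,:400]=a;o[:300,400:]=b
cv2.imwrite("pics/s3.png",o)
E
```

```text
(no output)
```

View pics/s3.png

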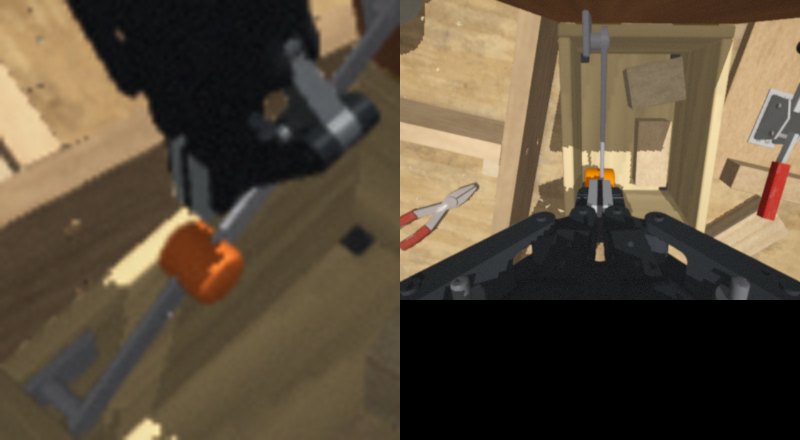

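The button at crop (202,262) has not moved. The gripper tip at (205,212) looks above it, and the wrist view shows the button just beyond the tips at (600,178). I'll re-triangulate the button and the tip from scene and wrist.

```bash
python3 - <<'E'
from h import *
from cell import robot
s=robot.grab_frame("scene");w=robot.grab_frame("wrist")
print(w["position"],w["fx"],w["cx"],w["cy"])
t=M.T@np.array([-.0191,.0363,.145])+C
print("wrist proj tcp",proj(w,t),"tip",proj(w,t-[0,0,.011]))
for p in([-.0255,.036,.146],[-.021,.036,.137],[-.025,.036,.13]): print(p,"wrist",proj(w,M.T@np.array(p)+C),"scene",proj(s,M.T@np.array(p)+C))
for n,f in(("s",s),("w",w)):
    m=cv2.inRange(cv2.cvtColor(f["pixels"],cv2.COLOR_BGR2HSV),(3,170,80),(16,255,255))
    k,l,st,c=cv2.connectedComponentsWithStats(m)
    print(n,[(st[i].tolist(),c[i].round(1).tolist()) for i in range(1,k) if st[i,4]>40])
# wrist crop outermost pixel rows: button spans; scene tip pixel (251,273)
# button unoccluded scene centre ~ (250.5,285.5)
F=pickle.load(open("f0.pkl","rb"))
for n in F:
    m=cv2.inRange(cv2.cvtColor(F[n]["pixels"],cv2.COLOR_BGR2HSV),(3,170,80),(16,255,255))
    k,l,st,c=cv2.connectedComponentsWithStats(m)
    print(n,[(st[i].tolist(),c[i].round(1).tolist()) for i in range(1,k) if st[i,4]>40])
E
```

```text
[ 0.54620059 -0.02323532  0.31619659] 325.4374998040786 279.6001668010808 210.89127202166028
wrist proj tcp (np.float64(277.38508818115287), np.float64(247.73134243686698)) tip (np.float64(277.4984189274182), np.float64(240.67398660208715))
[-0.0255, 0.036, 0.146] wrist (np.float64(277.91137611263434), np.float64(258.89377858658605)) scene (np.float64(250.2600033344971), np.float64(282.1020880802872))
[-0.021, 0.036, 0.137] wrist (np.float64(277.97897135232625), np.float64(245.52911092834162)) scene (np.float64(252.74714180188388), np.float64(283.5857040134547))
[-0.025, 0.036, 0.13] wrist (np.float64(278.0309667436057), np.float64(247.3015002236848)) scene (np.float64(250.92518579262097), np.float64(288.0543220226175))
s [([240, 276, 21, 20, 263], [250.0, 285.4])]
w [([258, 236, 21, 26, 169], [265.6, 248.8]), ([22, 324, 14, 16, 61], [28.1, 330.9])]
scene [([122, 36, 45, 20, 169], [142.7, 44.6]), ([107, 43, 17, 23, 112], [112.7, 52.6]), ([131, 111, 54, 42, 444], [162.7, 135.1]), ([240, 275, 21, 20, 242], [249.8, 284.4]), ([71, 284, 18, 6, 45], [80.4, 286.5])]
top [([453, 42, 70, 106, 190], [475.8, 79.2]), ([85, 230, 68, 35, 659], [120.4, 243.1]), ([358, 272, 15, 13, 139], [365.2, 278.2])]
```

Request:
{"fn": "play_rows", "kwargs": {
  "targets": [
    {"dp":[0,0,0.3],"rot":[0,0,0],"fingers":0},
    {"dp":[0,0,0.4],"rot":[0,0,0],"fingers":0},
    {"dp":[0,0,0.4],"rot":[0,0,0],"fingers":0},
    {"dp":[0,0,0],"rot":[0,0,0],"fingers":0}
  ]
}}

```text
time_s: 5.18
tcp_pos: [0.4772, -0.0388, 0.134]
tcp_rot: [-3.119, -0.371, 0.002]
ft_force: [-0.3, 0.2, -0.4]
width: 0.003
```

```bash
cat >> h.py <<'E'
def but():
    from cell import robot
    for n,b in(("scene",(200,330,230,360)),("wrist",(200,360,150,400))):
        f=robot.grab_frame(n)
        m=cv2.inRange(cv2.cvtColor(f["pixels"],cv2.COLOR_BGR2HSV),(3,170,80),(16,255,255))
        k,l,st,c=cv2.connectedComponentsWithStats(m)
        print(n,[(st[i].tolist(),c[i].round(1).tolist()) for i in range(1,k) if st[i,4]>20 and b[0]<c[i][0]<b[1] and b[2]<c[i][1]<b[3]])
E
python3 - <<'E'
from h import *
state();but()
E
```

```text
5.175 chest tcp [-0.0192  0.0363  0.134 ] toolx [ 1.     0.    -0.001] toolz [-0.001  0.    -1.   ] F [-0.3  0.2 -0.4] w 0.0 [-0.29 -0.08  2.11  0.    1.12  1.04]
scene [([240, 277, 21, 19, 240], [250.1, 286.0])]
wrist [([257, 242, 22, 20, 165], [265.6, 249.9]), ([287, 243, 14, 6, 31], [292.9, 244.5])]
```

Request:
{"fn": "play_rows", "kwargs": {
  "targets": [
    {"dp":[0,0,0.3],"rot":[0,0,0],"fingers":0},
    {"dp":[0,0,0.3],"rot":[0,0,0],"fingers":0},
    {"dp":[0,0,0],"rot":[0,0,0],"fingers":0}
  ]
}}

```text
time_s: 5.65
tcp_pos: [0.4773, -0.0388, 0.1282]
tcp_rot: [-3.119, -0.372, 0.001]
ft_force: [-0.6, 0.2, -0.3]
width: 0.003
```

```bash
python3 - <<'E'
from h import *
state();but()
from cell import robot
f=robot.grab_frame("scene");a=cv2.resize(f["pixels"][220:330,200:300],None,fx=4,fy=4,interpolation=cv2.INTER_CUBIC)
f=robot.grab_frame("wrist");b=cv2.resize(f["pixels"][200:310,230:330],None,fx=4,fy=4,interpolation=cv2.INTER_CUBIC)
cv2.imwrite("pics/s4.png",np.hstack([a,b]))
E
```

```text
5.65 chest tcp [-0.0191  0.0362  0.1282] toolx [ 1.     0.    -0.001] toolz [-0.001  0.    -1.   ] F [-0.6  0.2 -0.3] w 0.0 [-0.29 -0.07  2.11 -0.    1.1   1.04]
scene [([240, 278, 21, 18, 225], [250.2, 286.3])]
wrist [([257, 246, 22, 16, 131], [265.0, 251.8]), ([287, 247, 15, 11, 46], [293.7, 249.7])]
```

View pics/s4.png

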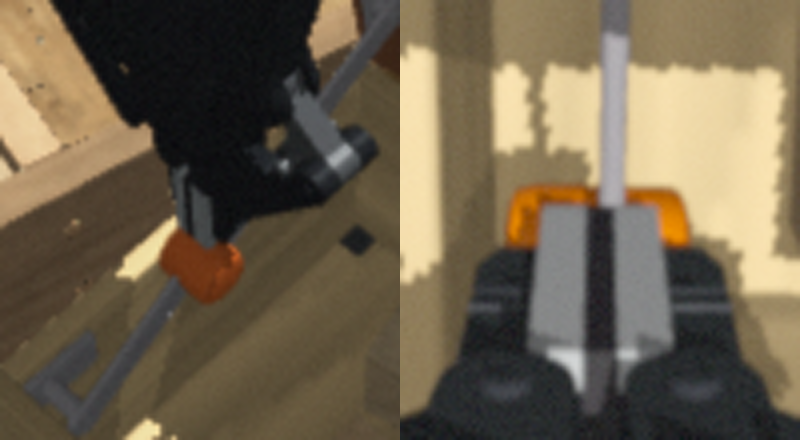

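Both views show the pads centred over the button and just about to touch it: scene crop (205,240), wrist crop (600,205). The button is still unmoved, so I keep descending until I feel force.

Request:
{"fn": "play_rows", "kwargs": {
  "targets": [
    {"dp":[0,0,0.3],"rot":[0,0,0],"fingers":0},
    {"dp":[0,0,0.3],"rot":[0,0,0],"fingers":0},
    {"dp":[0,0,0],"rot":[0,0,0],"fingers":0}
  ]
}}

```text
time_s: 6.22
tcp_pos: [0.4775, -0.0389, 0.1223]
tcp_rot: [-3.119, -0.372, 0.001]
ft_force: [0.2, -0.2, -0.4]
width: 0.001
```

```bash
python3 - <<'E'
from h import *
state();but()
E
```

```text
6.225 chest tcp [-0.019   0.0362  0.1223] toolx [ 1.  0. -0.] toolz [-0.  0. -1.] F [ 0.2 -0.2 -0.4] w 0.0 [-0.29 -0.07  2.12 -0.    1.09  1.04]
scene [([241, 280, 21, 16, 196], [251.8, 287.6])]
wrist [([258, 243, 21, 13, 61], [269.8, 246.5]), ([287, 244, 14, 7, 37], [292.4, 246.2]), ([256, 255, 8, 7, 30], [259.8, 258.9])]
```

Request:
{"fn": "play_rows", "kwargs": {
  "targets": [
    {"dp":[0,0,0.3],"rot":[0,0,0],"fingers":0},
    {"dp":[0,0,0.3],"rot":[0,0,0],"fingers":0},
    {"dp":[0,0,0],"rot":[0,0,0],"fingers":0}
  ]
}}

```text
time_s: 6.7
tcp_pos: [0.4777, -0.039, 0.1166]
tcp_rot: [3.119, 0.372, -0.0]
ft_force: [0.5, -0.2, 0.9]
width: -0.003
```

```bash
python3 - <<'E'
from h import *
state();but()
from cell import robot
f=robot.grab_frame("scene");a=cv2.resize(f["pixels"][220:330,200:300],None,fx=4,fy=4,interpolation=cv2.INTER_CUBIC)
f=robot.grab_frame("wrist");b=cv2.resize(f["pixels"][200:310,230:330],None,fx=4,fy=4,interpolation=cv2.INTER_CUBIC)
cv2.imwrite("pics/s5.png",np.hstack([a,b]))
E
```

```text
6.7 chest tcp [-0.0188  0.036   0.1166] toolx [ 1.  0. -0.] toolz [ 0. -0. -1.] F [ 0.5 -0.2  0.9] w -0.0 [-0.29 -0.06  2.12 -0.    1.08  1.04]
scene [([243, 282, 20, 15, 176], [253.4, 288.8])]
wrist [([257, 239, 22, 13, 56], [270.9, 242.2]), ([287, 240, 14, 7, 26], [292.6, 241.4]), ([256, 248, 8, 14, 22], [257.6, 256.7])]
```

View pics/s5.png

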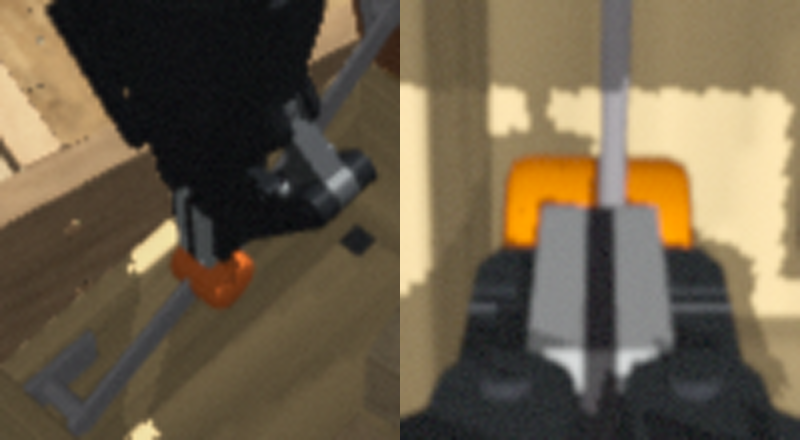

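The button is now moving down and towards +x (scene crop (212,275)), and it slides ahead of the pad in the wrist view. I continue with a shift in +x.

Request:
{"fn": "play_rows", "kwargs": {
  "targets": [
    {"dp":[0.2,0,0.3],"rot":[0,0,0],"fingers":0},
    {"dp":[0.2,0,0.3],"rot":[0,0,0],"fingers":0},
    {"dp":[0.2,0,0.3],"rot":[0,0,0],"fingers":0},
    {"dp":[0.1,0,0.3],"rot":[0,0,0],"fingers":0},
    {"dp":[0,0,0],"rot":[0,0,0],"fingers":0}
  ]
}}

```text
time_s: 7.52
tcp_pos: [0.4798, -0.0381, 0.1025]
tcp_rot: [3.119, 0.374, -0.021]
ft_force: [-9.6, -5.6, 2.2]
width: -0.001
```

```bash
python3 - <<'E'
from h import *
state();but()
E
```

```text
7.525 chest tcp [-0.0165  0.0363  0.1025] toolx [ 1.     0.002 -0.013] toolz [-0.013 -0.002 -1.   ] F [-9.6 -5.6  2.2] w -0.0 [-0.29 -0.03  2.12 -0.01  1.06  1.05]
scene [([245, 287, 21, 14, 153], [256.3, 292.9])]
wrist [([257, 235, 23, 27, 436], [267.0, 245.3]), ([287, 235, 16, 27, 304], [295.7, 246.3])]
```

```bash
python3 - <<'E'
from h import *
from cell import robot
f=robot.grab_frame("scene");a=cv2.resize(f["pixels"][180:330,180:330],(400,400),interpolation=cv2.INTER_CUBIC)
f=robot.grab_frame("wrist");b=cv2.resize(f["pixels"][180:330,205:355],(400,400),interpolation=cv2.INTER_CUBIC)
cv2.imwrite("pics/s6.png",np.hstack([a,b]))
t=M.T@np.array([-.0165,.0363,.1025])+C
print(proj(f,t),proj(f,t-[0,0,.011]),R.from_rotvec(f["rotation"]).as_matrix()[:,2])
E
```

```text
(np.float64(277.8883347826465), np.float64(247.6468641256025)) (np.float64(277.9988740869542), np.float64(240.33797366174576)) [0.27932586 0.06731028 0.95783422]
```

View pics/s6.png

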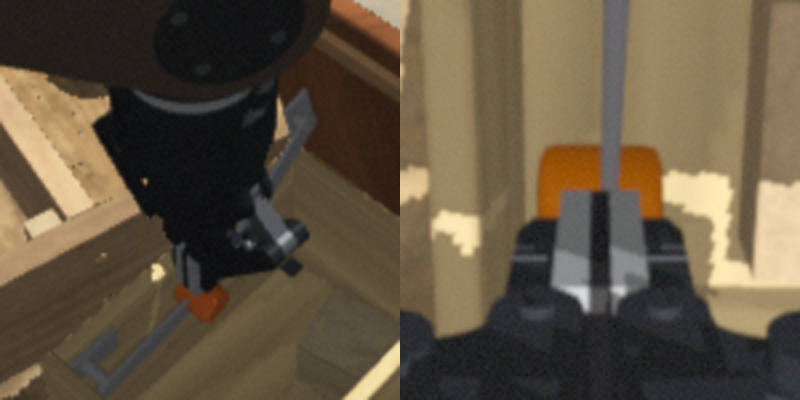

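The knee is visibly broken: the front bar is nearly flat at (150,345) and the rear bar is steep. The gripper presses about 11 N in -x, so I ease back in x, press a few mm more, and lift away.

Request:
{"fn": "play_rows", "kwargs": {
  "targets": [
    {"dp":[-0.3,0,0],"rot":[0,0,0],"fingers":0},
    {"dp":[-0.2,0,0.2],"rot":[0,0,0],"fingers":0},
    {"dp":[0,0,0.3],"rot":[0,0,0],"fingers":0},
    {"dp":[0,0,0.1],"rot":[0,0,0],"fingers":0},
    {"dp":[0,0,0],"rot":[0,0,0],"fingers":0}
  ]
}}

```text
time_s: 8.35
tcp_pos: [0.4799, -0.0383, 0.0992]
tcp_rot: [-3.119, -0.372, -0.0]
ft_force: [-3.0, 0.6, 4.3]
width: -0.002
```

```bash
python3 - <<'E'
from h import *
state();but()
E
```

```text
8.35 chest tcp [-0.0165  0.0362  0.0992] toolx [1. 0. 0.] toolz [ 0.  0. -1.] F [-3.   0.6  4.3] w -0.0 [-0.29 -0.03  2.13  0.    1.04  1.04]
scene [([246, 288, 20, 14, 147], [256.7, 294.2])]
wrist [([256, 233, 24, 29, 459], [266.4, 244.9]), ([287, 234, 16, 28, 316], [295.2, 245.6])]
```

The button dropped about 27 mm and moved about 10 mm in +x, which matches a knee angle of about 0.65 rad. Retreating up and in -x, away from the leaning lid.

Request:
{"fn": "play_rows", "kwargs": {
  "targets": [
    {"dp":[-0.3,0,-0.3],"rot":[0,0,0],"fingers":0},
    {"dp":[-0.8,0,-0.8],"rot":[0,0,0],"fingers":0},
    {"dp":[-1,0,-1.2],"rot":[0,0,0],"fingers":0},
    {"dp":[-1,0,-2],"rot":[0,0,0],"fingers":0},
    {"dp":[0,0,-3],"rot":[0,0,0],"fingers":0},
    {"dp":[0,0,-4],"rot":[0,0,0],"fingers":0},
    {"dp":[0,0,-4],"rot":[0,0,0],"fingers":0},
    {"dp":[0,0,-4],"rot":[0,0,0],"fingers":0},
    {"dp":[0,0,-4],"rot":[0,0,0],"fingers":0},
    {"dp":[0,0,-3],"rot":[0,0,0],"fingers":0},
    {"dp":[0,0,0],"rot":[0,0,0],"fingers":0}
  ]
}}

```text
time_s: 9.82
tcp_pos: [0.4501, -0.0461, 0.3648]
tcp_rot: [3.117, 0.371, 0.009]
ft_force: [0.2, -0.3, 0.4]
width: -0.002
```

```bash
python3 - <<'E'
from h import *
from cell import robot
state();but()
f=robot.grab_frame("scene");a=cv2.resize(f["pixels"][100:400,150:450],(400,400),interpolation=cv2.INTER_CUBIC)
g=robot.grab_frame("top");b=cv2.resize(g["pixels"][140:340,280:480],(400,400),interpolation=cv2.INTER_CUBIC)
cv2.imwrite("pics/s7.png",np.hstack([a,b]))
for d in(80,76,72,68,64):
    t=np.radians(d)
    P=[M.T@np.array([.1-.202*np.cos(t)+k*np.sin(t),s,.115+.202*np.sin(t)+k*np.cos(t)])+C for k,s in((0,-.072),(.012,-.072))]
    print(d,[np.round((np.array(proj(f,p))-[150,100])*4/3) for p in P])
E
```

```text
9.825 chest tcp [-0.0472  0.0356  0.3648] toolx [ 1.    -0.     0.006] toolz [ 0.006 -0.002 -1.   ] F [ 0.2 -0.3  0.4] w -0.0 [-0.33 -0.31  1.88  0.    1.56  1.01]
scene [([246, 283, 17, 18, 156], [253.7, 291.2])]
wrist []
80 [array([293., 141.]), array([302., 132.])]
76 [array([283., 152.]), array([292., 142.])]
72 [array([273., 164.]), array([281., 154.])]
68 [array([262., 177.]), array([271., 166.])]
64 [array([252., 190.]), array([261., 179.])]
```

View pics/s7.png

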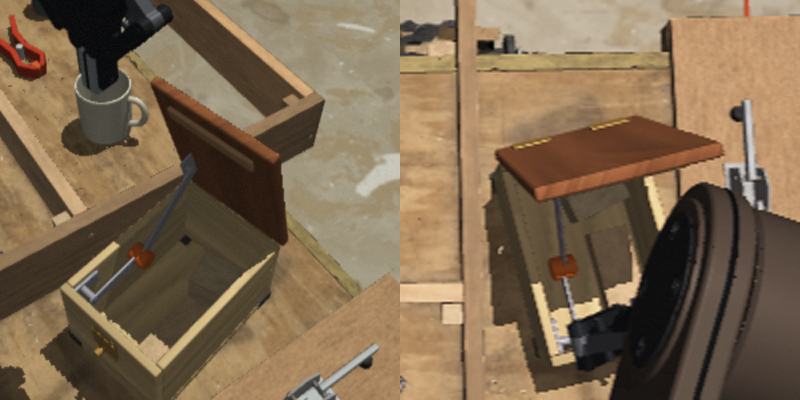

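The knee stays bent (scene crop (140,258)), and the lid's near corner at (283,155) puts it at about 74 deg. I'll check the true fingertip offset from this view: the tip is at crop (97,95).

```bash
python3 - <<'E'
from h import *
from cell import robot
f=robot.grab_frame("scene")
for k in(.02,.01,0,-.011,-.02,-.03):
  for y in(-.0145,.0145): print(k,y,np.round((np.array(proj(f,M.T@np.array([-.0472,.0356+y,.3648+k])+C))-[150,100])*4/3))
E
```

```text
0.02 -0.0145 [115.  96.]
0.02 0.0145 [89. 78.]
0.01 -0.0145 [116. 106.]
0.01 0.0145 [90. 87.]
0 -0.0145 [117. 115.]
0 0.0145 [91. 97.]
-0.011 -0.0145 [118. 125.]
-0.011 0.0145 [ 92. 107.]
-0.02 -0.0145 [118. 133.]
-0.02 0.0145 [ 93. 115.]
-0.03 -0.0145 [119. 141.]
-0.03 0.0145 [ 94. 123.]
```

Request:
{"fn": "play_rows", "kwargs": {
  "targets": [
    {"dp":[2,0.5,0],"rot":[0,0,0],"fingers":0},
    {"dp":[3,0.7,0],"rot":[0,0,0],"fingers":0},
    {"dp":[3,0.7,0],"rot":[0,0,0],"fingers":0},
    {"dp":[3,0.7,0],"rot":[0,0,0],"fingers":0},
    {"dp":[3,0.7,0],"rot":[0,0,0],"fingers":0},
    {"dp":[1.5,0.3,0],"rot":[0,0,0],"fingers":0},
    {"dp":[0,0,0],"rot":[0,0,0],"fingers":0},
    {"dp":[0,0,2],"rot":[0,0,0],"fingers":0},
    {"dp":[0,0,3],"rot":[0,0,0],"fingers":0},
    {"dp":[0,0,3],"rot":[0,0,0],"fingers":0},
    {"dp":[0,0,2],"rot":[0,0,0],"fingers":0},
    {"dp":[0,0,0],"rot":[0,0,0],"fingers":0}
  ]
}}

```text
time_s: 11.58
tcp_pos: [0.6069, -0.044, 0.2591]
tcp_rot: [-3.118, -0.371, 0.007]
ft_force: [-1.0, -0.4, -0.6]
width: -0.0
```

```bash
python3 -c "
from h import *
state()"
```

```text
11.575 chest tcp [0.1056 0.0007 0.2591] toolx [ 1.    -0.    -0.004] toolz [-0.004  0.001 -1.   ] F [-1.  -0.4 -0.6] w -0.0 [-0.24  0.11  1.68 -0.    1.36  1.09]
```

Request:
{"fn": "play_rows", "kwargs": {
  "targets": [
    {"dp":[-1.2,0,0],"rot":[0,0,0],"fingers":0},
    {"dp":[-1,0,0],"rot":[0,0,0],"fingers":0},
    {"dp":[-0.7,0,0],"rot":[0,0,0],"fingers":0},
    {"dp":[-0.7,0,0.1],"rot":[0,0,0],"fingers":0},
    {"dp":[-0.8,0,0.1],"rot":[0,0,0],"fingers":0},
    {"dp":[-0.8,0,0.2],"rot":[0,0,0],"fingers":0},
    {"dp":[-0.8,0,0.2],"rot":[0,0,0],"fingers":0},
    {"dp":[-0.7,0,0.2],"rot":[0,0,0],"fingers":0}
  ]
}}

```text
time_s: 12.58
tcp_pos: [0.5431, -0.06, 0.2534]
tcp_rot: [-3.119, -0.372, -0.001]
ft_force: [3.8, 0.8, -0.3]
width: 0.003
```

```bash
python3 -c "
from h import *
state()
but()"
```

```text
12.575 chest tcp [3.980e-02 2.000e-04 2.534e-01] toolx [1. 0. 0.] toolz [ 0.  0. -1.] F [ 3.8  0.8 -0.3] w 0.0 [-0.3  -0.03  1.84  0.    1.34  1.04]
scene [([246, 288, 19, 19, 168], [254.6, 297.0])]
wrist []
```

The lid moves with about 4 N and the button sinks. I continue the arc.

Request:
{"fn": "play_rows", "kwargs": {
  "targets": [
    {"dp":[-1,0,0.5],"rot":[0,0,0],"fingers":0},
    {"dp":[-1,0,0.6],"rot":[0,0,0],"fingers":0},
    {"dp":[-0.9,0,0.6],"rot":[0,0,0],"fingers":0},
    {"dp":[-0.8,0,0.7],"rot":[0,0,0],"fingers":0},
    {"dp":[-0.8,0,0.7],"rot":[0,0,0],"fingers":0},
    {"dp":[-0.8,0,0.8],"rot":[0,0,0],"fingers":0},
    {"dp":[-0.7,0,0.8],"rot":[0,0,0],"fingers":0},
    {"dp":[-0.6,0,0.9],"rot":[0,0,0],"fingers":0}
  ]
}}

```text
time_s: 13.68
tcp_pos: [0.4786, -0.0756, 0.1969]
tcp_rot: [-3.119, -0.371, 0.001]
ft_force: [-0.3, -0.1, 2.3]
width: -0.001
```

```bash
python3 -c "
from h import *
state()
but()"
```

```text
13.675 chest tcp [-0.0265  0.0002  0.1969] toolx [ 1.     0.    -0.001] toolz [-0.001  0.    -1.   ] F [-0.3 -0.1  2.3] w -0.0 [-0.37 -0.14  2.04 -0.    1.24  0.97]
scene [([240, 307, 10, 8, 40], [245.1, 310.6]), ([244, 313, 15, 14, 130], [251.2, 319.2])]
wrist []
```

Request:
{"fn": "play_rows", "kwargs": {
  "targets": [
    {"dp":[-0.6,0,0.9],"rot":[0,0,0],"fingers":0},
    {"dp":[-0.5,0,1],"rot":[0,0,0],"fingers":0},
    {"dp":[-0.5,0,1],"rot":[0,0,0],"fingers":0},
    {"dp":[-0.4,0,1],"rot":[0,0,0],"fingers":0},
    {"dp":[-0.3,0,1],"rot":[0,0,0],"fingers":0},
    {"dp":[-0.3,0,1],"rot":[0,0,0],"fingers":0},
    {"dp":[-0.2,0,0.8],"rot":[0,0,0],"fingers":0},
    {"dp":[0,0,0.6],"rot":[0,0,0],"fingers":0},
    {"dp":[0,0,0],"rot":[0,0,0],"fingers":0}
  ]
}}

```text
time_s: 14.9
tcp_pos: [0.4519, -0.0819, 0.1239]
tcp_rot: [-3.119, -0.371, 0.001]
ft_force: [0.5, -0.2, -0.1]
width: -0.002
```

```bash
python3 -c "
from h import *
state()"
```

```text
14.9 chest tcp [-0.054   0.0003  0.1239] toolx [ 1. -0. -0.] toolz [-0.001  0.001 -1.   ] F [ 0.5 -0.2 -0.1] w -0.0 [-0.4  -0.12  2.16  0.    1.1   0.93]
```

Keep pressing down gently until the force rises against the closed stop.

Request:
{"fn": "play_rows", "kwargs": {
  "targets": [
    {"dp":[0,0,0.4],"rot":[0,0,0],"fingers":0},
    {"dp":[0,0,0.4],"rot":[0,0,0],"fingers":0},
    {"dp":[0,0,0.3],"rot":[0,0,0],"fingers":0},
    {"dp":[0,0,0],"rot":[0,0,0],"fingers":0}
  ]
}}

```text
time_s: 15.4
tcp_pos: [0.452, -0.082, 0.1133]
tcp_rot: [-3.119, -0.371, -0.0]
ft_force: [-0.2, -0.2, 0.6]
width: -0.0
```

```bash
python3 -c "
from h import *
state()"
```

```text
15.4 chest tcp [-0.0539  0.0002  0.1133] toolx [ 1. -0.  0.] toolz [ 0.  0. -1.] F [-0.2 -0.2  0.6] w -0.0 [-0.4  -0.1   2.17  0.    1.07  0.93]
```

Request:
{"fn": "play_rows", "kwargs": {
  "targets": [
    {"dp":[0,0,0.3],"rot":[0,0,0],"fingers":0},
    {"dp":[0,0,0.2],"rot":[0,0,0],"fingers":0},
    {"dp":[0,0,0],"rot":[0,0,0],"fingers":0}
  ]
}}

```text
time_s: 15.78
tcp_pos: [0.452, -0.082, 0.1083]
tcp_rot: [-3.119, -0.371, -0.0]
ft_force: [-0.3, -0.5, 0.7]
width: -0.002
```

```bash
python3 - <<'E'
from h import *
state()
from cell import robot
f=robot.grab_frame("scene");cv2.imwrite("pics/s8.png",cv2.resize(f["pixels"][180:400,140:400],None,fx=2.5,fy=2.5,interpolation=cv2.INTER_CUBIC))
for d in(0,4,8): 
  t=np.radians(d)
  for s in(.072,-.072): print(d,[np.round((np.array(proj(f,M.T@np.array([.1-.202*np.cos(t)+k*np.sin(t),s,.115+.202*np.sin(t)+k*np.cos(t)])+C))-[140,180])*2.5) for k in(0,.012)])
E
```

```text
15.775 chest tcp [-0.0539  0.0002  0.1083] toolx [ 1. -0.  0.] toolz [ 0.  0. -1.] F [-0.3 -0.5  0.7] w -0.0 [-0.4  -0.1   2.17  0.    1.06  0.93]
0 [array([135., 335.]), array([132., 324.])]
0 [array([324., 507.]), array([324., 498.])]
4 [array([132., 321.]), array([131., 309.])]
4 [array([324., 495.]), array([325., 484.])]
8 [array([131., 306.]), array([131., 293.])]
8 [array([326., 482.]), array([328., 469.])]
```

View pics/s8.png

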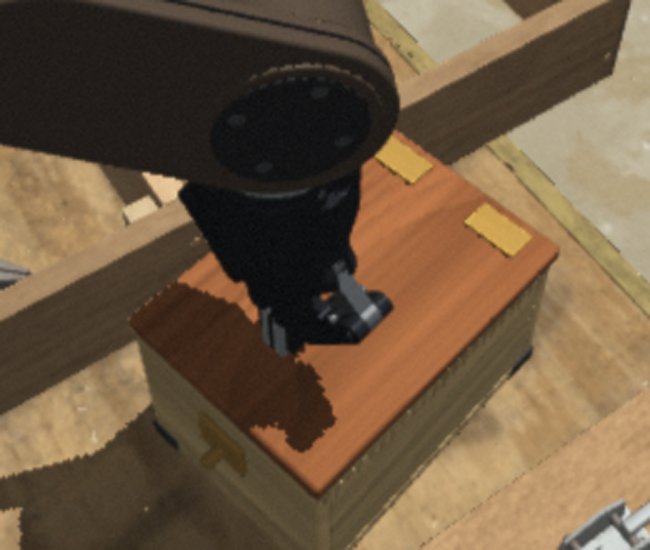

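The lid's top corners at (131,322) and (318,495) match the 0 deg projections (132,324) and (324,498), so it is essentially shut. I press until the force confirms the stop.

Request:
{"fn": "play_rows", "kwargs": {
  "targets": [
    {"dp":[0,0,0.2],"rot":[0,0,0],"fingers":0},
    {"dp":[0,0,0.2],"rot":[0,0,0],"fingers":0},
    {"dp":[0,0,0.2],"rot":[0,0,0],"fingers":0},
    {"dp":[0,0,0],"rot":[0,0,0],"fingers":0}
  ]
}}

```text
time_s: 16.32
tcp_pos: [0.4521, -0.082, 0.1023]
tcp_rot: [-3.119, -0.371, -0.0]
ft_force: [-0.8, -0.3, 0.0]
width: 0.001
```

```bash
python3 -c "
from h import *
state()"
```

```text
16.325 chest tcp [-5.380e-02  1.000e-04  1.023e-01] toolx [ 1. -0.  0.] toolz [ 0.  0. -1.] F [-0.8 -0.3  0. ] w 0.0 [-0.4  -0.09  2.18  0.    1.05  0.93]
```

Request:
{"fn": "play_rows", "kwargs": {
  "targets": [
    {"dp":[0,0,0.2],"rot":[0,0,0],"fingers":0},
    {"dp":[0,0,0.2],"rot":[0,0,0],"fingers":0},
    {"dp":[0,0,0.1],"rot":[0,0,0],"fingers":0},
    {"dp":[0,0,0],"rot":[0,0,0],"fingers":0}
  ]
}}

```text
time_s: 16.82
tcp_pos: [0.452, -0.0821, 0.0993]
tcp_rot: [-3.119, -0.372, 0.002]
ft_force: [-4.9, 0.8, 10.4]
width: 0.004
```

```bash
python3 -c "
from h import *
state()"
```

```text
16.825 chest tcp [-0.0539  0.0001  0.0993] toolx [ 1.     0.    -0.001] toolz [-0.001  0.    -1.   ] F [-4.9  0.8 10.4] w 0.0 [-0.4  -0.08  2.18 -0.    1.05  0.93]
```

The tool meets a hard stop, 10 N upward with the motion arrested, so the lid is on the chest. Withdrawing upward.

Request:
{"fn": "play_rows", "kwargs": {
  "targets": [
    {"dp":[0,0,-0.5],"rot":[0,0,0],"fingers":0},
    {"dp":[0,0,-1.5],"rot":[0,0,0],"fingers":0},
    {"dp":[0,0,-3],"rot":[0,0,0],"fingers":0},
    {"dp":[0,0,-4],"rot":[0,0,0],"fingers":0},
    {"dp":[0,0,-4],"rot":[0,0,0],"fingers":0},
    {"dp":[0,0,-3],"rot":[0,0,0],"fingers":0},
    {"dp":[0,0,0],"rot":[0,0,0],"fingers":0},
    {"dp":[0,0,0],"rot":[0,0,0],"fingers":0},
    {"dp":[0,0,0],"rot":[0,0,0],"fingers":0},
    {"dp":[0,0,0],"rot":[0,0,0],"fingers":0}
  ]
}}

```text
time_s: 18.08
tcp_pos: [0.4515, -0.0818, 0.2563]
tcp_rot: [-3.118, -0.371, 0.003]
ft_force: [0.2, 0.3, 0.7]
width: -0.003
```

```bash
python3 - <<'E'
from h import *
state()
from cell import robot
f=robot.grab_frame("scene");cv2.imwrite("pics/s9.png",cv2.resize(f["pixels"][180:400,140:400],None,fx=2.5,fy=2.5,interpolation=cv2.INTER_CUBIC))
E
```

```text
18.075 chest tcp [-0.0543  0.0005  0.2563] toolx [ 1.     0.    -0.002] toolz [-0.002  0.001 -1.   ] F [0.2 0.3 0.7] w -0.0 [-0.4  -0.25  2.02  0.    1.37  0.93]
```

View pics/s9.png

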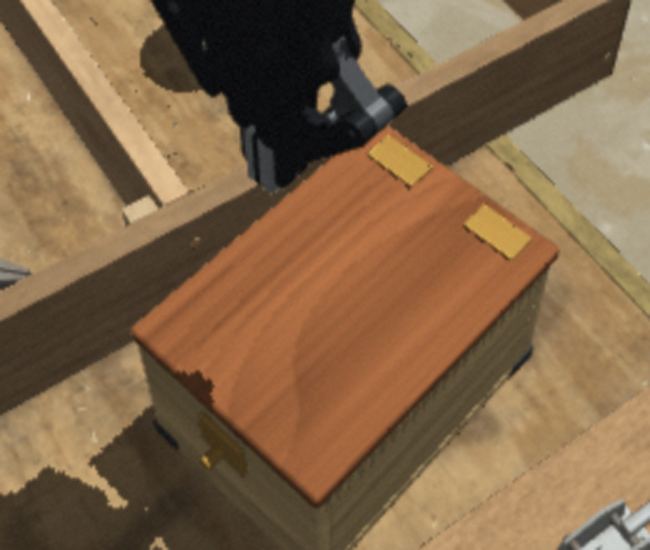

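The lid lies flat on the chest with its corners at (132,332) and (318,503), a little lower than before. The gripper is well clear, so I hand in.

```bash
python3 -c "
from cell import robot
robot.sign_off()"
```

```text
the job is handed in; nothing more can be done
```

The stay is broken and the lid is shut on the chest. I handed the job in at about 18 s of the 48 s allowed; the sign-off gives no verdict.

- **Stay:** I pressed the orange button down about 27 mm with closed fingers. The knee was visibly bent and stayed so after I lifted away, with the lid still at about 74° from flat.
- **Lid:** I pushed it over from behind with about 4 N until it met a hard stop at 10 N. After withdrawing, the tool read under 1 N. In the last picture the lid lies flat, with its corners within about 8 px (of a 2.5x enlarged crop) of where a fully shut lid should project.

**What disagreed:** contact with the button and with the shut lid both came with the TCP 25–28 mm below the surface. From the stated 11 mm fingertip lead it should have been 11 mm above. The cameras also showed the tips 10–20 mm behind the TCP, so I relied on force and pictures for height. During the press there was also a sideways force of about 11 N, which I eased before pressing on. I went a few pictures past the 10-picture budget (12 viewed).

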